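# Next sample on the balance, draft lid down

## Robot

A 6-joint arm with a two-finger parallel gripper is mounted at the origin on a cart in front of the work surface, level with it; the furniture and walls round the work are solid. World frame = base frame: x ahead of the robot, y to its left, z up, the work surface at z = 0. Lengths are in m, angles in degrees, forces in N, time in s.
With the tool pointing down it reaches from about 0.25 to 0.725 m from the base axis. Payload 9.7 kg.
Tool frame: the origin (TCP) lies between the finger pads; the fingertips stand 25 mm ahead of it and the grasp point (between the pads) lies 6 mm ahead of it; z points along the fingers, y is the line along which they close (so a half turn about z gives the same grasp; the last joint's range is limited). The gripper opens to 85 mm and grips with 20 to 120 N. Pads are 22 mm wide; open, the fingers measure 114 mm over their backs; the gripper's body (76 mm by 85 mm) begins 54 mm behind the grasp point. The pads swing forward as they close: fully open they stand 13 mm farther back than shut.
Start: joints at [72.708, 4.979, 10.078, 95.1, 0, 90], TCP at [0.163, 0.525, 0.256] pointing down, gripper open.
Joint ranges: [-179.16, 179.16], [-48.56, 103.87], [-65.8, 70.77], [-126.05, 130.52], [-82.76, 87.17], [-180, 180]. Speed limits (degrees/s): [127.2, 127.2, 147.25, 180, 180, 180].

## Interface

Orientations are given as [roll, pitch, yaw] about the fixed x, y, z axes, in that order (R = Rz(yaw) Ry(pitch) Rx(roll)).
In Python, from workcell import bot gives the robot as it stands.
- The arm moves only by the shell command python3 drive.py 'ROWS' [FORCE]. ROWS is a JSON list of rows, 1 to 5 of them, each an object with the fields tx, ty, tz (the shift in m), rz (a turn about the tool's z in degrees), aperture (the finger opening in m); a field left out counts as zero (the opening has to be given); each row is the pose to reach, as a shift and turn from the pose commanded when the command began, along the tool's axes at that moment; what a row does not reach only later rows make up. A row lasts 1/12 s, in which the tool goes at most 0.0417 m and 7.16 degrees, less where a joint would pass 70% of its speed; a pose out of reach is approached as far as the arm can. The fingers move at their own pace and stop on an object; FORCE is the grip in N (left out, the last holds). Time passes only in rows, so rows that do not move let the fingers close. It prints the time, the measured TCP pose, the force, the opening and the grip force at its end. Input that does not fit is refused with a message, and nothing moves.
- bot.get_obs(): the state, without advancing time (a new reading comes with each control period).
- bot.camera(name): name is "scene" or "top"; returns the picture (420x560x3 uint8, blue, green, red); there is no depth.
- bot.camera_info(name): a dict with "mtx" (3x3 intrinsics, pixels), "extrinsics" (4x4, takes a point from camera to world coordinates). Camera axes: x right, y down, z forward; pixel columns grow to the right and rows downward; lengths in m; the calibration is good to about 2 mm. A picture is of the moment at which its call begins. camera_info takes no time and is no camera call.
- bot.job_done(): hands the job in; it is judged then, once.
The state is a dict: "time": time; "q": joint angles; "qd": joint speeds; "joint_efforts": joint torques, N m; "ee_pos": TCP position; "tcp_rot": TCP orientation; "wrist_force": force on the tool from outside, world axes, zero at the start; "torque": the same for the moment, N m; "opening": finger opening in m; "grasp_force": force on a finger pad.
Only numpy, scipy, OpenCV 4.12 (cv2) and the standard library are available. Lean on these libraries where they do the work, as an engineer would, in place of code of your own. Each camera call takes 0.05 s, during which the arm holds its last target. There are 200 camera calls.

## Task

The blue-lidded jar on the balance has been weighed: lift it off the pan and stand it upright on the bench. Then stand the red-lidded jar upright in the middle of the pan and lower the clear draft lid until it is fully shut; let it down gently rather than letting it fall. Set the jars down rather than dropping them, and leave the two white-lidded jars where they are.

Things in the scene. Friction and masses are not known exactly. Their poses are not given: they have to be found in the camera images.
- balance: white bench balance, 235 deep x 190 wide, fixed. Origin: centre of its underside; own +x from its keypad front to its back (away from the robot at yaw 0), +y to its left, +z up. A square smoke-clear shield with metal edges stands round the pan: inner faces at own x -35 and +105, y -78 and +78 mm, walls 3 mm, top edge at z 150; only the draft lid covers its open top
- pan (a point): centre of the top face of the round steel pan (107 mm diameter), at own (35, 0, 61) mm of the balance
- lid_hinge (a point): middle of the draft lid's hinge axis, at own (111, 0, 153) mm of the balance, at the back of the shield; the axis runs along the balance's y
- lid_lip (a point): centre of the lid's blue lip, a bar on the free edge's middle, 157 mm from the hinge: 50 mm along the balance's y, 8 mm along the plate, 12 mm across it (9 proud of the upper face). Lid shut: at own (-46, 0, 157) mm, 4 above hinge height, overhanging the shield's front face (x -38) by 12 mm, its proud side up. Lid open: the highest point, 310 mm above the bench, its proud side to the back
- balance_draft_lid (a joint): angle of the draft lid, a smoke-clear plate with metal edges, 152 x 166 x 3 mm: 0 = shut, level on the shield; it grows as the lid swings up and back; 1.57 = upright, 1.75 = stop. It starts open, leaning back, and stays there by itself; the hinge has very little friction, so once forward of upright the lid falls shut unless it is held
- blue_jar: white plastic jar with a blue screw lid (fixed on), round, 50 diameter x 66 high, about 150 g; starts standing on the pan. Origin: centre of its underside, z up
- red_jar: white plastic jar with a red screw lid (fixed on), round, 58 diameter x 80 high, about 90 g; starts standing on the bench left of the balance. Origin: centre of its underside, z up
- white_jar_a: white plastic jar with a white screw lid, 58 diameter x 80 high, standing on the bench near the red-lidded one; not needed. Origin: centre of its underside. The strip of bench between the balance and these jars (world y 0.10 to 0.19, x 0.35 to 0.55 m) is free
- white_jar_b: another white plastic jar with a white screw lid, 58 diameter x 80 high, on the bench near the red-lidded one; not needed. Origin: centre of its underside

How it is judged:
By the outcome, as a careful person would: the job done as asked, in the order asked, and still so for the second after the job is handed in, with the robot touching nothing.
It also fails if it takes over 66 s, if anything falls off the work surface, if the arm or the gripper's body presses on something with over 40 N, if the wrist force passes 120 N, or if a joint passes its speed limit or range.

## Working session

There is one attempt and no reset: what is moved stays moved. The work goes in short steps, Python scripts to look and compute and a shell command to move; the robot and the scene stay as the last step left them, time stands still between calls to the robot, and variables do not carry over. Pictures are saved under pics/ and viewed, at most 10 in all, crops included, and the job is handed in when it is done.

```bash
ls; mkdir -p pics
python3 - <<'E'
from workcell import bot
import cv2, numpy as np
for n in("scene","top"):
    cv2.imwrite(f"pics/{n}0.png",bot.camera(n)); i=bot.camera_info(n); print(n,np.round(i["mtx"],1).tolist(),np.round(i["extrinsics"],3).tolist())
o=bot.get_obs(); print(o["time"],o["ee_pos"],o["tcp_rot"],o["opening"])
E
```

```text
drive.py
pics
workcell.py
scene [[450.8, 0.0, 279.1], [0.0, 450.8, 210.1], [0.0, 0.0, 1.0]] [[0.827, -0.405, 0.39, 0.087], [-0.562, -0.615, 0.553, -0.571], [0.016, -0.677, -0.736, 0.978], [0.0, 0.0, 0.0, 1.0]]
top [[450.1, 0.0, 285.5], [0.0, 450.1, 205.0], [0.0, 0.0, 1.0]] [[-0.022, -0.987, 0.16, 0.369], [-1.0, 0.019, -0.016, 0.111], [0.013, -0.16, -0.987, 1.185], [0.0, 0.0, 0.0, 1.0]]
0.1 [0.16345161 0.52498654 0.25566978] [-1.79933468e+02  2.36699429e-04  1.62706606e+02] 0.08547809193250873
```

View pics/scene0.png

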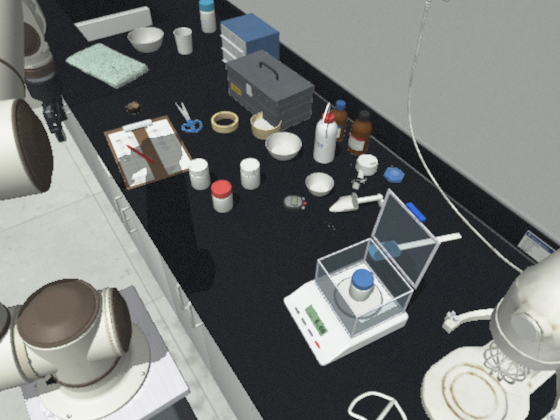

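View pics/top0.png

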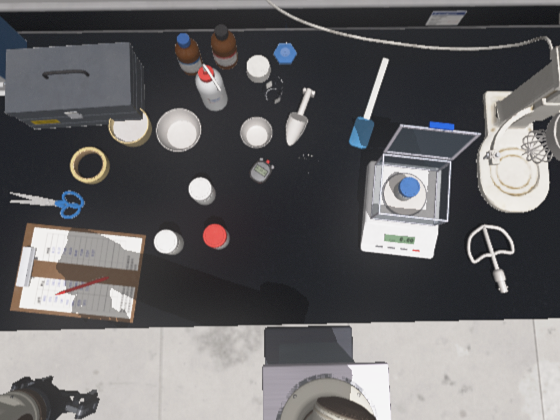

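The scene view shows the blue lid at (362,283), the red lid at (222,196), the white jars at (200,170) and (250,170), and the lip at (416,212). In the top view they are at blue (409,188), red (216,236), white (202,190) and (168,241), and lip (441,126). Next I'll measure with colour masks and take a closer crop of the balance.

```bash
cat > h.py <<'E'
from workcell import bot
import cv2, numpy as np
I={n:bot.camera_info(n) for n in("scene","top")}
def ray(n,p):
    E=np.array(I[n]["extrinsics"]); d=E[:3,:3]@np.linalg.inv(I[n]["mtx"])@[p[0],p[1],1.]
    return E[:3,3],d/np.linalg.norm(d)
def plane(n,p,z):
    c,d=ray(n,p); return c+d*(z-c[2])/d[2]
def tri(a,b):
    (c1,d1),(c2,d2)=ray("scene",a),ray("top",b)
    s=np.linalg.lstsq(np.c_[d1,-d2],c2-c1,rcond=None)[0]; x,y=c1+s[0]*d1,c2+s[1]*d2
    return (x+y)/2,np.linalg.norm(x-y)
def proj(n,X):
    E=np.linalg.inv(I[n]["extrinsics"]); c=E[:3,:3]@X+E[:3,3]; q=np.array(I[n]["mtx"])@c; return q[:2]/q[2]
def mask(img,col):
    h=cv2.cvtColor(img,cv2.COLOR_BGR2HSV)
    if col=="blue": return cv2.inRange(h,(100,120,50),(125,255,255))
    return cv2.inRange(h,(0,130,60),(8,255,255))|cv2.inRange(h,(172,130,60),(180,255,255))
def blobs(img,col,box,amin=15):
    x0,y0,x1,y1=box; m=mask(img,col)[y0:y1,x0:x1]
    n,l,s,c=cv2.connectedComponentsWithStats(m)
    return [(np.round(c[i]+[x0,y0],1).tolist(),(s[i,:4]+[x0,y0,0,0]).tolist(),int(s[i,4])) for i in range(1,n) if s[i,4]>=amin]
E
python3 - <<'E'
from h import *
s=cv2.imread("pics/scene0.png"); t=cv2.imread("pics/top0.png")
print("scene blue",blobs(s,"blue",(330,190,440,320)),"red",blobs(s,"red",(200,170,245,220)))
print("top blue",blobs(t,"blue",(380,110,470,220)),"red",blobs(t,"red",(195,215,240,260)))
a=cv2.resize(t[110:270,345:485],None,fx=3.6,fy=3.6,interpolation=cv2.INTER_CUBIC)
b=cv2.resize(s[180:370,270:450],None,fx=1.6,fy=3.04,interpolation=cv2.INTER_CUBIC)
cv2.imwrite("pics/crop0.png",a)
E
```

```text
scene blue [([415.9, 211.6], [406, 202, 21, 20], 176), ([362.2, 279.2], [352, 269, 21, 21], 339)] red [([220.8, 188.3], [211, 180, 21, 18], 309)]
top blue [([441.4, 125.1], [429, 121, 26, 9], 184), ([409.0, 186.8], [400, 178, 20, 19], 293)] red [([214.2, 235.2], [203, 224, 24, 24], 450)]
```

View pics/crop0.png

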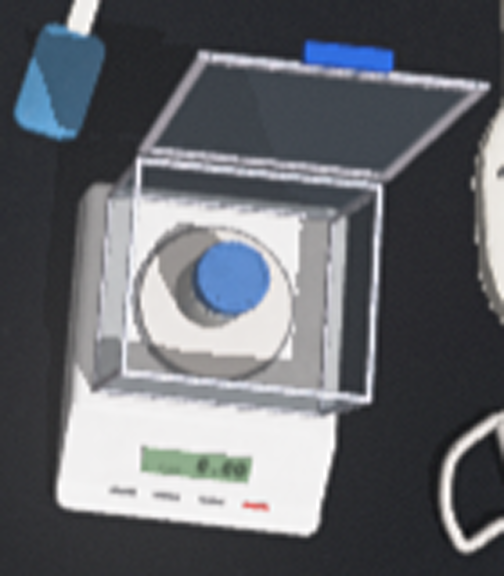

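The crop shows the shield's rim corners at (137,157), (381,183), (369,402) and (124,374), the pan circle centred near (215,302) with r about 77, and the blue lid at (232,277). The rim's centre is at the pan's own x of 35, so the two can be checked against each other.

Run:
```python
from h import *
f=lambda x,y:(345+x/3.6,110+y/3.6)
C=[plane("top",f(*p),.150) for p in((137,157),(381,183),(369,402),(124,374))]
print("rim",np.round(C,4).tolist()); c=np.mean(C,0); print("centre",c.round(4),"sides",[round(float(np.linalg.norm(C[i]-C[i-1])),4) for i in range(4)])
d=(C[0]+C[1]-C[2]-C[3]); print("yaw fb",np.degrees(np.arctan2(d[1],d[0]))); e=(C[0]+C[3]-C[1]-C[2]); print("yaw lr",np.degrees(np.arctan2(-e[0],e[1])))
print("pan",plane("top",f(215,302),.061).round(4), "r",np.linalg.norm(plane("top",f(292,302),.061)-plane("top",f(138,302),.061))/2)
print("lip tri",tri((415.9,211.6),(441.4,125.1)))
print("blue tri",tri((362.2,279.2),(409.0,186.8)),"red tri",tri((220.8,188.3),(214.2,235.2)))
t=cv2.imread("pics/top0.png");s=cv2.imread("pics/scene0.png")
# lid top faces: rays on top plane, using min enclosing circle of mask's brightest part
for n,im,col,box,z in(("top",t,"blue",(390,170,425,205),.127),("top",t,"red",(195,215,240,260),.08),("scene",s,"blue",(345,260,380,300),.127),("scene",s,"red",(200,170,245,220),.08)):
    for zz in(z,z-.008): print(n,col,zz,plane(n,blobs(im,col,box)[0][0],zz).round(4))
for n,p in(("top",(202,189)),("top",(167,240))): print("white",plane(n,p,.078).round(3))
```

```text
rim [[0.6564, -0.1417, 0.15], [0.6357, -0.3025, 0.15], [0.4902, -0.2829, 0.15], [0.5117, -0.1251, 0.15]]
centre [ 0.5735 -0.213   0.15  ] sides [0.1456, 0.1621, 0.1468, 0.1593]
yaw fb -7.127937950665229
yaw lr -7.530276157076013
pan [ 0.5741 -0.2128  0.061 ] r 0.05474230563771406
lip tri (array([ 0.66886476, -0.22471373,  0.31081211]), np.float64(0.0012802554145446632))
blue tri (array([ 0.579735  , -0.2068195 ,  0.12016706]), np.float64(0.0018417650669643709)) red tri (array([0.47617002, 0.27055255, 0.07214199]), np.float64(0.002703579593704641))
top blue 0.127 [ 0.5792 -0.2053  0.127 ]
top blue 0.119 [ 0.5808 -0.2077  0.119 ]
top red 0.08 [0.4767 0.2689 0.08  ]
top red 0.07200000000000001 [0.4774 0.2701 0.072 ]
scene blue 0.127 [ 0.5749 -0.2094  0.127 ]
scene blue 0.119 [ 0.5795 -0.206   0.119 ]
scene red 0.08 [0.4715 0.2637 0.08  ]
scene red 0.07200000000000001 [0.475  0.2712 0.072 ]
white [0.593 0.3   0.078]
white [0.467 0.385 0.078]
```

Measured positions:

| Item | Position |
|---|---|
| Pan | (0.574, -0.213), yaw about -7.3° |
| Blue jar | about (0.579, -0.2065) |
| Red jar | about (0.476, 0.269) |
| Lip | about (0.669, -0.225, 0.311) |

I'll keep the tool yaw at 172.7 throughout, so the tool axes are -own x, +own y and down.

```bash
cat > to.py <<'E'
import sys; from workcell import bot; import numpy as np
from scipy.spatial.transform import Rotation as R
t=np.array(list(map(float,sys.argv[1:4]))); o=bot.get_obs(); r=R.from_euler("xyz",o["tcp_rot"],degrees=True)
print("t",round(o["time"],2),"tool delta",(r.inv().apply(t-o["ee_pos"])).round(4),"turn",round((o["tcp_rot"][2]-172.7+180)%360-180,2),"dist",np.linalg.norm(t-o["ee_pos"]).round(3),"wf",np.round(o["wrist_force"],1),"q",np.round(o["q"],0))
E
python3 drive.py '[{"tx":-0.029, "ty":-0.027, "rz":-5, "aperture":0.085}, {"tx":-0.058, "ty":-0.055, "rz":-10, "aperture":0.085}, {"tx":-0.088, "ty":-0.082, "rz":-10, "aperture":0.085}, {"tx":-0.117, "ty":-0.11, "rz":-10, "aperture":0.085}, {"tx":-0.146, "ty":-0.137, "rz":-10, "aperture":0.085}]' 30; python3 to.py .579 -.2065 .256
```

```text
time: 0.52
ee_pos: [0.2624, 0.3491, 0.2559]
tcp_rot: [-180.0, -0.0, 172.7]
wrist_force: [1.1, 0.1, -0.0]
opening: 0.0852
grasp_force: 0.0
t 0.52 tool delta [-3.842e-01 -5.112e-01  1.000e-04] turn 0.05 dist 0.639 wf [ 1.1  0.1 -0. ] q [ 53. -10.  -5.  96.  -0.  60.]
```

```bash
for i in 1; do python3 drive.py '[{"tx":-0.024, "ty":-0.032, "aperture":0.085}, {"tx":-0.048, "ty":-0.064, "aperture":0.085}, {"tx":-0.072, "ty":-0.096, "aperture":0.085}, {"tx":-0.096, "ty":-0.128, "aperture":0.085}, {"tx":-0.12, "ty":-0.16, "aperture":0.085}]' >/dev/null; done; python3 drive.py '[{"tx":-0.024, "ty":-0.032, "aperture":0.085}, {"tx":-0.048, "ty":-0.064, "aperture":0.085}, {"tx":-0.072, "ty":-0.096, "aperture":0.085}, {"tx":-0.096, "ty":-0.128, "aperture":0.085}, {"tx":-0.12, "ty":-0.16, "aperture":0.085}]' ; python3 to.py .579 -.2065 .256
```

```text
time: 1.35
ee_pos: [0.46, 0.0009, 0.2562]
tcp_rot: [180.0, 0.0, 172.7]
wrist_force: [0.9, 1.4, -0.8]
opening: 0.0849
grasp_force: 0.0
t 1.35 tool delta [-0.1444 -0.1906  0.0002] turn -0.01 dist 0.239 wf [ 0.9  1.4 -0.8] q [ 0. -7. -2. 95.  0.  7.]
```

```bash
python3 drive.py '[{"tx":-0.024, "ty":-0.032, "aperture":0.08}, {"tx":-0.048, "ty":-0.064, "aperture":0.08}, {"tx":-0.072, "ty":-0.096, "aperture":0.08}, {"tx":-0.096, "ty":-0.127, "aperture":0.08}, {"tx":-0.12, "ty":-0.158, "aperture":0.08}]' >/dev/null; python3 drive.py '[{"tx":-0.024, "ty":-0.032, "aperture":0.08}, {"tx":-0.024, "ty":-0.032, "aperture":0.08}, {"tx":-0.024, "ty":-0.032, "aperture":0.08}]' ; python3 to.py .579 -.2065 .108
python3 - <<'E'
from h import *
a=bot.camera("scene"); b=bot.camera("top")
cv2.imwrite("pics/v1.png",np.hstack([cv2.resize(a[130:350,260:460],(400,440)),cv2.resize(b[90:310,330:530],(400,440))]))
E
```

```text
time: 2.02
ee_pos: [0.5786, -0.2054, 0.2539]
tcp_rot: [180.0, -0.2, 172.6]
wrist_force: [-0.0, 0.2, -0.1]
opening: 0.0799
grasp_force: 0.0
t 2.02 tool delta [-0.001  -0.0012  0.1459] turn -0.13 dist 0.146 wf [-0.   0.2 -0.1] q [-20.  14.  20.  96.   0. -12.]
```

View pics/v1.png

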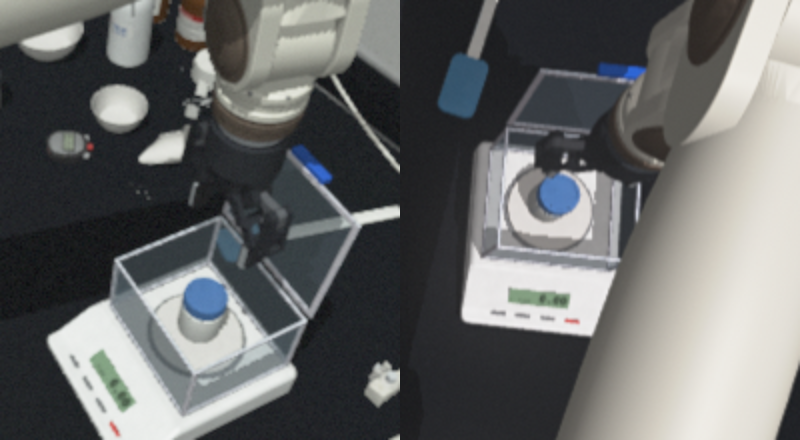

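The scene crop shows the gripper over the jar with the lid behind the wrist and clear of it, and in the top crop the fingers straddle the blue lid. I'll descend in steps and watch the force.

```bash
python3 drive.py '[{"ty":-0.001, "tz":0.025, "aperture":0.078}, {"ty":-0.001, "tz":0.05, "aperture":0.078}, {"ty":-0.001, "tz":0.075, "aperture":0.078}, {"ty":-0.001, "tz":0.095, "aperture":0.078}, {"ty":-0.001, "tz":0.095, "aperture":0.078}]'; python3 to.py .579 -.2065 .108
```

```text
time: 2.53
ee_pos: [0.5763, -0.2028, 0.1578]
tcp_rot: [179.9, -0.3, 172.8]
wrist_force: [-0.5, -0.9, 0.0]
opening: 0.0784
grasp_force: 0.0
t 2.53 tool delta [-0.0034 -0.0034  0.0498] turn 0.1 dist 0.05 wf [-0.5 -0.9  0. ] q [-19.  13.   8.  85.   0. -12.]
```

```bash
python3 drive.py '[{"tx":-0.001, "ty":-0.002, "tz":0.02, "aperture":0.078}, {"tx":-0.001, "ty":-0.003, "tz":0.04, "aperture":0.078}, {"tx":-0.001, "ty":-0.003, "tz":0.049, "aperture":0.078}, {"tx":-0.001, "ty":-0.003, "tz":0.049, "aperture":0.078}]'; python3 to.py .579 -.2065 .108
```

```text
time: 2.87
ee_pos: [0.5781, -0.2068, 0.1116]
tcp_rot: [180.0, -0.1, 172.8]
wrist_force: [-0.9, -0.5, 0.9]
opening: 0.0779
grasp_force: 0.0
t 2.87 tool delta [-0.0009  0.0004  0.0036] turn 0.06 dist 0.004 wf [-0.9 -0.5  0.9] q [-20.  13.   4.  80.   0. -12.]
```

Position is good. Close on the jar, then lift.

```bash
python3 drive.py '[{"aperture":0.04}, {"aperture":0.04}, {"aperture":0.04}, {"aperture":0.04}, {"aperture":0.04}]' 35; python3 drive.py '[{"aperture":0.04}, {"aperture":0.04}, {"aperture":0.04}]' 35; python3 to.py .579 -.2065 .108
```

```text
time: 3.28
ee_pos: [0.5796, -0.2078, 0.1144]
tcp_rot: [-180.0, 0.2, 172.7]
wrist_force: [-0.7, 0.9, 7.0]
opening: 0.0492
grasp_force: 36.8
time: 3.53
ee_pos: [0.5796, -0.2078, 0.1144]
tcp_rot: [-180.0, 0.2, 172.7]
wrist_force: [-1.0, 1.2, 6.6]
opening: 0.0494
grasp_force: 36.8
t 3.53 tool delta [0.0008 0.0012 0.0064] turn 0.02 dist 0.007 wf [-1.   1.2  6.6] q [-20.  13.   4.  80.   0. -12.]
```

```bash
python3 drive.py '[{"tz":-0.015, "aperture":0.04}, {"tz":-0.04, "aperture":0.04}, {"tz":-0.07, "aperture":0.04}, {"tz":-0.1, "aperture":0.04}, {"tz":-0.13, "aperture":0.04}]'; python3 drive.py '[{"aperture":0.04}]'; python3 to.py .45 .12 .24
python3 - <<'E'
from h import *
cv2.imwrite("pics/v2.png",cv2.resize(bot.camera("scene")[100:400,240:480],(480,600)))
E
```

```text
time: 3.95
ee_pos: [0.5786, -0.2077, 0.2444]
tcp_rot: [-180.0, 0.0, 172.7]
wrist_force: [0.3, 0.5, -0.4]
opening: 0.0493
grasp_force: 36.5
time: 4.03
ee_pos: [0.58, -0.2083, 0.2497]
tcp_rot: [-179.9, 0.5, 172.7]
wrist_force: [1.8, 0.7, 1.4]
opening: 0.0488
grasp_force: 36.5
t 4.03 tool delta [0.1707 0.3091 0.0076] turn 0.01 dist 0.353 wf [1.8 0.7 1.4] q [-20.  14.  19.  95.  -0. -12.]
```

View pics/v2.png

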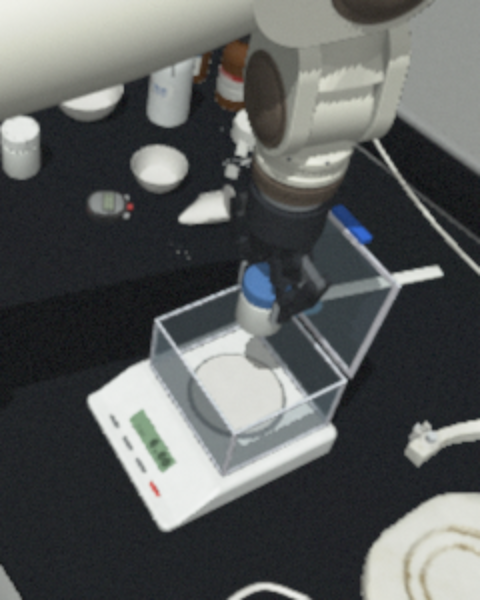

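The jar is held clear above the shield in the crop, at (262,300), and the lid is untouched. Carry it to (0.45, 0.12).

```bash
python3 drive.py '[{"tx":0.015, "ty":0.027, "aperture":0.04}, {"tx":0.034, "ty":0.061, "aperture":0.04}, {"tx":0.053, "ty":0.095, "aperture":0.04}, {"tx":0.072, "ty":0.13, "aperture":0.04}, {"tx":0.09, "ty":0.164, "aperture":0.04}]'>/dev/null; python3 drive.py '[{"tx":0.019, "ty":0.034, "aperture":0.04}, {"tx":0.038, "ty":0.068, "aperture":0.04}, {"tx":0.056, "ty":0.102, "aperture":0.04}, {"tx":0.075, "ty":0.136, "aperture":0.04}, {"tx":0.08, "ty":0.145, "aperture":0.04}]'; python3 drive.py '[{"tz":0.04, "aperture":0.04}, {"tz":0.08, "aperture":0.04}, {"tz":0.12, "aperture":0.04}, {"tz":0.15, "aperture":0.04}, {"tz":0.15, "aperture":0.04}]'; python3 to.py .45 .12 .055
```

```text
time: 4.92
ee_pos: [0.4473, 0.1237, 0.2418]
tcp_rot: [180.0, -0.1, 172.9]
wrist_force: [0.1, -0.6, -1.7]
opening: 0.0493
grasp_force: 36.8
time: 5.33
ee_pos: [0.4458, 0.1192, 0.0856]
tcp_rot: [-179.8, -0.5, 172.7]
wrist_force: [-1.9, -0.2, -1.1]
opening: 0.0495
grasp_force: 36.8
t 5.33 tool delta [-0.0044  0.0014  0.0305] turn 0.01 dist 0.031 wf [-1.9 -0.2 -1.1] q [ 15.  -6. -20.  77.  -0.  22.]
```

```bash
python3 drive.py '[{"tz":0.01, "aperture":0.04}, {"tz":0.018, "aperture":0.04}, {"tz":0.022, "aperture":0.04}, {"tz":0.022, "aperture":0.04}, {"tz":0.022, "aperture":0.04}]';python3 drive.py '[{"tz":0.002, "aperture":0.04}, {"tz":0.004, "aperture":0.04}, {"tz":0.005, "aperture":0.04}, {"tz":0.006, "aperture":0.04}, {"tz":0.006, "aperture":0.04}]'
```

```text
time: 5.75
ee_pos: [0.45, 0.1204, 0.0713]
tcp_rot: [180.0, 0.1, 172.7]
wrist_force: [0.3, 0.2, -1.7]
opening: 0.0495
grasp_force: 36.8
time: 6.17
ee_pos: [0.4493, 0.1203, 0.0641]
tcp_rot: [-180.0, -0.0, 172.7]
wrist_force: [-0.2, -0.4, -0.5]
opening: 0.0493
grasp_force: 36.8
```

```bash
python3 drive.py '[{"tz":0.002, "aperture":0.04}, {"tz":0.004, "aperture":0.04}, {"tz":0.006, "aperture":0.04}, {"tz":0.008, "aperture":0.04}, {"tz":0.008, "aperture":0.04}]';python3 drive.py '[{"tz":0.001, "aperture":0.04}, {"tz":0.002, "aperture":0.04}, {"tz":0.003, "aperture":0.04}, {"tz":0.003, "aperture":0.04}, {"tz":0.003, "aperture":0.04}]'
```

```text
time: 6.58
ee_pos: [0.4491, 0.1202, 0.0557]
tcp_rot: [-180.0, -0.0, 172.7]
wrist_force: [-0.3, 0.4, -0.7]
opening: 0.0495
grasp_force: 36.8
time: 7.0
ee_pos: [0.4495, 0.1203, 0.0534]
tcp_rot: [180.0, 0.0, 172.7]
wrist_force: [0.1, 0.3, 0.4]
opening: 0.0493
grasp_force: 37.0
```

```bash
python3 drive.py '[{"tz":0.001, "aperture":0.04}, {"tz":0.002, "aperture":0.04}, {"tz":0.002, "aperture":0.04}]';python3 drive.py '[{"aperture":0.055}, {"aperture":0.065}, {"aperture":0.075}, {"aperture":0.08}, {"aperture":0.08}]'; python3 drive.py '[{"tz":-0.02, "aperture":0.08}, {"tz":-0.05, "aperture":0.08}, {"tz":-0.085, "aperture":0.08}, {"tz":-0.12, "aperture":0.08}, {"tz":-0.14, "aperture":0.08}]'; python3 to.py .4755 .2698 .2
python3 - <<'E'
from h import *
s=bot.camera("scene");t=bot.camera("top")
cv2.imwrite("pics/v3.png",s)
print("scene red",blobs(s,"red",(195,165,250,225)),"top",blobs(t,"red",(190,210,245,265)))
print("blue",blobs(s,"blue",(200,180,400,330)),blobs(t,"blue",(200,150,350,300)))
E
```

```text
time: 7.25
ee_pos: [0.4495, 0.1203, 0.0533]
tcp_rot: [180.0, 0.1, 172.7]
wrist_force: [-7.8, -0.9, 18.5]
opening: 0.049
grasp_force: 38.7
time: 7.67
ee_pos: [0.4493, 0.1203, 0.0511]
tcp_rot: [-180.0, -0.0, 172.7]
wrist_force: [-0.0, 0.2, 0.6]
opening: 0.08
grasp_force: 0.0
time: 8.08
ee_pos: [0.45, 0.1205, 0.1949]
tcp_rot: [179.9, 0.2, 172.7]
wrist_force: [0.4, 0.3, 0.2]
opening: 0.0803
grasp_force: 0.0
t 8.08 tool delta [-0.0064  0.1514 -0.0049] turn 0.01 dist 0.152 wf [0.4 0.3 0.2] q [15. -8. -9. 88. -0. 22.]
scene red [([220.2, 188.6], [211, 180, 21, 18], 285)] top [([214.1, 235.2], [203, 224, 24, 24], 435)]
blue [([394.2, 180.7], [390, 180, 10, 3], 23), ([240.3, 228.4], [231, 220, 20, 17], 242)] []
```

View pics/v3.png

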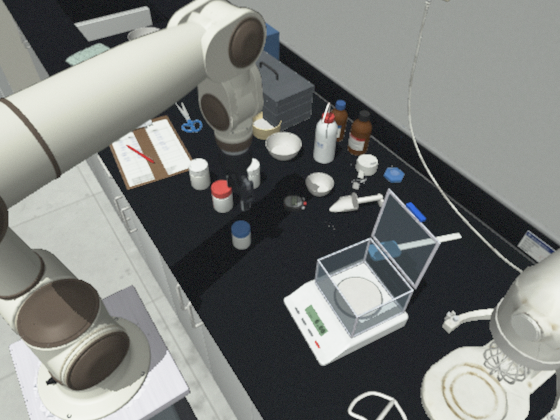

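The blue jar stands upright on the bench at (241,235), the pan is empty and the red jar at (222,196) has not moved. Now fetch the red jar.

```bash
python3 drive.py '[{"tx":-0.002, "ty":0.038, "aperture":0.085}, {"tx":-0.004, "ty":0.076, "aperture":0.085}, {"tx":-0.006, "ty":0.114, "aperture":0.085}, {"tx":-0.006, "ty":0.151, "aperture":0.085}, {"tx":-0.006, "ty":0.151, "aperture":0.085}]'; python3 drive.py '[{"tz":0.035, "aperture":0.085}, {"tz":0.07, "aperture":0.085}, {"tz":0.1, "aperture":0.085}, {"tz":0.1, "aperture":0.085}, {"tz":0.1, "aperture":0.085}]'; python3 to.py .4757 .2698 .06
```

```text
time: 8.6
ee_pos: [0.4745, 0.2741, 0.189]
tcp_rot: [180.0, -0.1, 172.9]
wrist_force: [-0.6, 0.1, 0.6]
opening: 0.0853
grasp_force: 0.0
time: 9.02
ee_pos: [0.4734, 0.2685, 0.0898]
tcp_rot: [-179.9, -0.2, 172.7]
wrist_force: [1.0, 0.4, 0.8]
opening: 0.085
grasp_force: 0.0
t 9.02 tool delta [-0.0022  0.0016  0.0298] turn 0.0 dist 0.03 wf [1.  0.4 0.8] q [30.  4. -9. 77. -0. 37.]
```

```bash
python3 drive.py '[{"tx":-0.001, "ty":0.001, "tz":0.015, "aperture":0.085}, {"tx":-0.001, "ty":0.001, "tz":0.03, "aperture":0.085}, {"tx":-0.001, "ty":0.001, "tz":0.03, "aperture":0.085}, {"tx":-0.001, "ty":0.001, "tz":0.03, "aperture":0.085}]'; python3 drive.py '[{"aperture":0.045}, {"aperture":0.045}, {"aperture":0.045}, {"aperture":0.045}, {"aperture":0.045}]' 35; python3 drive.py '[{"tz":-0.015, "aperture":0.045}, {"tz":-0.04, "aperture":0.045}, {"tz":-0.08, "aperture":0.045}, {"tz":-0.12, "aperture":0.045}, {"tz":-0.16, "aperture":0.045}]';python3 drive.py '[{"tz":-0.015, "aperture":0.045}, {"tz":-0.02, "aperture":0.045}, {"tz":-0.02, "aperture":0.045}]'; python3 to.py .574 -.213 .24
```

```text
time: 9.35
ee_pos: [0.4761, 0.2703, 0.0629]
tcp_rot: [180.0, 0.0, 172.7]
wrist_force: [0.3, 0.5, 1.4]
opening: 0.0852
grasp_force: 0.0
time: 9.77
ee_pos: [0.4763, 0.2705, 0.0631]
tcp_rot: [179.9, 0.1, 172.7]
wrist_force: [-1.0, -1.0, 5.6]
opening: 0.0572
grasp_force: 36.5
time: 10.18
ee_pos: [0.4752, 0.2699, 0.2235]
tcp_rot: [-180.0, 0.0, 172.7]
wrist_force: [1.1, -0.1, -1.7]
opening: 0.0573
grasp_force: 38.2
time: 10.43
ee_pos: [0.4761, 0.2704, 0.2426]
tcp_rot: [179.9, 0.1, 172.7]
wrist_force: [0.7, 0.2, -2.5]
opening: 0.0574
grasp_force: 38.3
t 10.43 tool delta [-0.1585 -0.4671  0.0022] turn 0.01 dist 0.493 wf [ 0.7  0.2 -2.5] q [30.  4.  8. 93. -0. 37.]
```

```bash
python3 drive.py '[{"tx":-0.008, "ty":-0.024, "aperture":0.045}, {"tx":-0.02, "ty":-0.06, "aperture":0.045}, {"tx":-0.032, "ty":-0.096, "aperture":0.045}, {"tx":-0.044, "ty":-0.132, "aperture":0.045}, {"tx":-0.057, "ty":-0.168, "aperture":0.045}]'>/dev/null; python3 drive.py '[{"tx":-0.012, "ty":-0.036, "aperture":0.045}, {"tx":-0.024, "ty":-0.072, "aperture":0.045}, {"tx":-0.036, "ty":-0.108, "aperture":0.045}, {"tx":-0.048, "ty":-0.144, "aperture":0.045}, {"tx":-0.06, "ty":-0.18, "aperture":0.045}]';  python3 drive.py '[{"tx":-0.012, "ty":-0.036, "aperture":0.045}, {"tx":-0.024, "ty":-0.072, "aperture":0.045}, {"tx":-0.034, "ty":-0.1, "aperture":0.045}, {"tx":-0.04, "ty":-0.118, "aperture":0.045}, {"tx":-0.04, "ty":-0.118, "aperture":0.045}]'; python3 to.py .574 -.213 .24
python3 - <<'E'
from h import *
s=bot.camera("scene");t=bot.camera("top")
cv2.imwrite("pics/v4.png",np.hstack([cv2.resize(s[130:350,260:460],(400,440)),cv2.resize(t[90:310,330:530],(400,440))]))
E
```

```text
time: 11.27
ee_pos: [0.5468, -0.0917, 0.2389]
tcp_rot: [180.0, -0.2, 172.7]
wrist_force: [-0.0, -0.3, -2.5]
opening: 0.0574
grasp_force: 38.5
time: 11.68
ee_pos: [0.5718, -0.2153, 0.2377]
tcp_rot: [180.0, -0.2, 172.5]
wrist_force: [1.0, 0.7, -2.7]
opening: 0.0571
grasp_force: 38.6
t 11.68 tool delta [-0.0019  0.0026 -0.0023] turn -0.19 dist 0.004 wf [ 1.   0.7 -2.7] q [-21.  13.  18.  94.  -0. -13.]
```

View pics/v4.png

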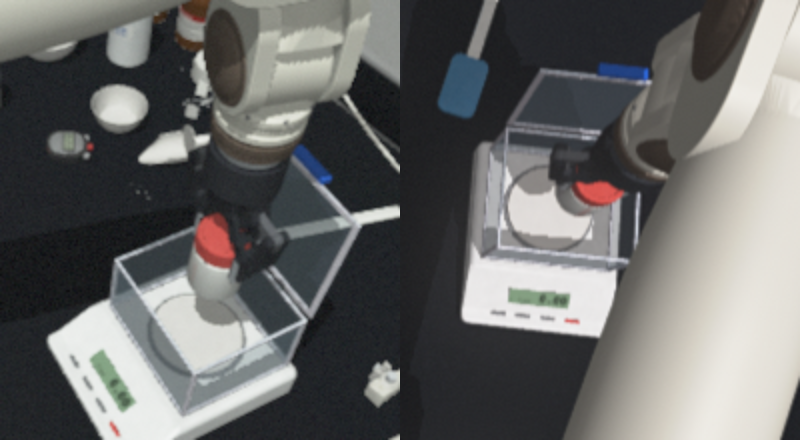

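The red jar hangs upright over the middle of the pan, inside the shield outline in both crops. Lower it: the bottom touches at a TCP height of about 0.124.

```bash
python3 drive.py '[{"tz":0.025, "aperture":0.045}, {"tz":0.05, "aperture":0.045}, {"tz":0.075, "aperture":0.045}, {"tz":0.09, "aperture":0.045}, {"tz":0.09, "aperture":0.045}]'; python3 drive.py '[{"aperture":0.045}, {"aperture":0.045}]'; python3 to.py .574 -.213 .124
```

```text
time: 12.2
ee_pos: [0.5702, -0.2099, 0.1465]
tcp_rot: [179.9, -0.4, 172.8]
wrist_force: [-0.3, 0.4, -2.7]
opening: 0.0573
grasp_force: 38.5
time: 12.37
ee_pos: [0.5725, -0.2113, 0.1524]
tcp_rot: [-180.0, 0.1, 172.8]
wrist_force: [-0.2, -0.1, -0.3]
opening: 0.0572
grasp_force: 38.5
t 12.37 tool delta [-0.0017 -0.0015  0.0284] turn 0.06 dist 0.028 wf [-0.2 -0.1 -0.3] q [-20.  12.   7.  84.   0. -13.]
```

```bash
python3 drive.py '[{"tx":-0.001, "ty":-0.001, "tz":0.006, "aperture":0.045}, {"tx":-0.001, "ty":-0.001, "tz":0.012, "aperture":0.045}, {"tx":-0.001, "ty":-0.001, "tz":0.018, "aperture":0.045}, {"tx":-0.001, "ty":-0.001, "tz":0.022, "aperture":0.045}, {"tx":-0.001, "ty":-0.001, "tz":0.022, "aperture":0.045}]'; python3 drive.py '[{"tz":0.001, "aperture":0.045}, {"tz":0.002, "aperture":0.045}, {"tz":0.003, "aperture":0.045}, {"tz":0.003, "aperture":0.045}, {"tz":0.003, "aperture":0.045}]'; python3 to.py .574 -.213 .124
```

```text
time: 12.78
ee_pos: [0.5726, -0.213, 0.1279]
tcp_rot: [180.0, -0.1, 172.7]
wrist_force: [-0.3, 0.1, -2.5]
opening: 0.0574
grasp_force: 38.5
time: 13.2
ee_pos: [0.5731, -0.2131, 0.1264]
tcp_rot: [-180.0, 0.0, 172.7]
wrist_force: [0.0, -0.5, -1.0]
opening: 0.0569
grasp_force: 38.5
t 13.2 tool delta [-0.0009  0.0002  0.0024] turn 0.0 dist 0.003 wf [ 0.  -0.5 -1. ] q [-20.  13.   4.  82.  -0. -13.]
```

```bash
python3 drive.py '[{"tz":0.001, "aperture":0.045}, {"tz":0.002, "aperture":0.045}, {"tz":0.002, "aperture":0.045}, {"tz":0.002, "aperture":0.045}]'; python3 drive.py '[{"tz":0.001, "aperture":0.045}, {"tz":0.001, "aperture":0.045}, {"tz":0.001, "aperture":0.045}]'
```

```text
time: 13.53
ee_pos: [0.5731, -0.2131, 0.1243]
tcp_rot: [-180.0, 0.0, 172.7]
wrist_force: [0.4, -0.2, -1.5]
opening: 0.0569
grasp_force: 38.6
time: 13.78
ee_pos: [0.5731, -0.2131, 0.1243]
tcp_rot: [-180.0, 0.1, 172.7]
wrist_force: [-3.0, 0.9, 4.6]
opening: 0.0574
grasp_force: 39.1
```

Contact. Release and rise.

```bash
python3 drive.py '[{"aperture":0.06}, {"aperture":0.068}, {"aperture":0.078}, {"aperture":0.08}, {"aperture":0.08}]'; python3 drive.py '[{"tz":-0.02, "aperture":0.08}, {"tz":-0.05, "aperture":0.08}, {"tz":-0.09, "aperture":0.08}, {"tz":-0.13, "aperture":0.08}, {"tz":-0.17, "aperture":0.08}]'; python3 drive.py '[{"tx":0.02, "tz":-0.03, "aperture":0.08}, {"tx":0.04, "tz":-0.06, "aperture":0.08}, {"tx":0.06, "tz":-0.08, "aperture":0.08}, {"tx":0.06, "tz":-0.08, "aperture":0.08}, {"tx":0.06, "tz":-0.08, "aperture":0.08}]'; python3 to.py .669 -.225 .34
python3 - <<'E'
from h import *
s=bot.camera("scene");t=bot.camera("top")
cv2.imwrite("pics/v5.png",np.hstack([cv2.resize(s[130:350,260:460],(400,440)),cv2.resize(t[90:310,330:530],(400,440))]))
print(blobs(s,"blue",(380,190,440,240)),blobs(t,"blue",(400,100,480,140)),blobs(s,"red",(330,250,390,310)),blobs(t,"red",(380,160,440,220)))
E
```

```text
time: 14.2
ee_pos: [0.5731, -0.2131, 0.1232]
tcp_rot: [180.0, -0.0, 172.7]
wrist_force: [-0.1, -0.4, 0.6]
opening: 0.0801
grasp_force: 0.0
time: 14.62
ee_pos: [0.5726, -0.213, 0.295]
tcp_rot: [180.0, -0.0, 172.7]
wrist_force: [1.5, -0.3, 0.6]
opening: 0.0803
grasp_force: 0.0
time: 15.03
ee_pos: [0.5134, -0.2056, 0.3751]
tcp_rot: [-179.9, 0.2, 172.7]
wrist_force: [0.3, 0.1, -0.1]
opening: 0.0798
grasp_force: 0.0
t 15.03 tool delta [-0.1567  0.0006  0.0356] turn -0.01 dist 0.161 wf [ 0.3  0.1 -0.1] q [-22.  10.  29. 109.  -0. -15.]
[([415.9, 211.6], [406, 202, 21, 20], 174)] [([441.5, 125.1], [428, 121, 27, 9], 181)] [([362.7, 279.7], [350, 268, 26, 25], 497)] [([410.9, 189.1], [402, 178, 20, 23], 327)]
```

View pics/v5.png

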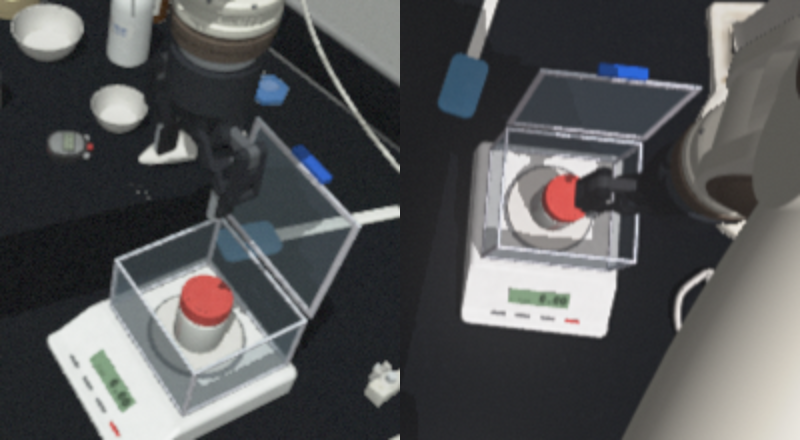

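The red jar stands upright in the middle of the pan, and the lid is still open with its lip at scene (416,212). Next I'll refine the lip's position and check how well the jar is centred.

Run:
```python
from h import *
c,s=np.cos(np.radians(7.3)),np.sin(np.radians(7.3)); pan=np.array([.5737,-.2129])
own=lambda X:(np.array([[c,-s],[s,c]])@(np.array(X[:2])-pan)*1000+[35,0]).round(1)
print("red jar own xy",own(tri((362.7,279.7),(409.5,188))[0]),own(plane("scene",(362.7,279.7),.133)))
t=cv2.imread("pics/top0.png"); m=mask(t,"blue")[115:135,422:462]; r=cv2.minAreaRect(cv2.findNonZero(m)); b=cv2.boxPoints(r)+[422,115]; print(b.round(1).tolist())
b=b[np.argsort(b[:,1])]; hi,lo=b[:2].mean(0)-[0,.5],b[2:].mean(0)+[0,.5]
print("back top edge own",own(plane("top",hi,.311)),"front low edge own",own(plane("top",lo,.304)))
print("tri own",own((.66886,-.22471)))
for th in(1.65,1.7,1.75):
    u=np.array([-np.cos(th),np.sin(th)]);n=np.array([np.sin(th),np.cos(th)]);h=np.array([111,153.])
    L=h+157*u+4*n; print(th,"lip",L.round(1),"backtop",(L+4*u+6*n).round(1),"fronttop",(L+4*u-6*n).round(1),"frontlow",(L-4*u-6*n).round(1))
```

```text
red jar own xy [38.6  5. ] [32.9 -1. ]
[[428.4, 127.4], [429.1, 120.3], [454.5, 122.9], [453.8, 130.0]]
back top edge own [140.1  -0.3] front low edge own [125.3  -2. ]
tri own [130.9   0.4]
1.65 lip [127.4 309.2] backtop [133.7 312.7] fronttop [121.7 313.7] frontlow [121.1 305.7]
1.7 lip [135.2 308.2] backtop [141.7 311.4] fronttop [129.8 312.9] frontlow [128.7 305. ]
1.75 lip [142.9 306.8] backtop [149.5 309.6] fronttop [137.7 311.8] frontlow [136.3 303.9]
```

The lid is at about 1.69 rad, with the lip centre near own x 133.5, i.e. world (0.671, -0.2254, 0.308). I'll approach from above with the fingers straddling the bar's ends. It can then pivot between the pads as it swings.

```bash
python3 drive.py '[{"tx":-0.035, "aperture":0.06}, {"tx":-0.07, "aperture":0.06}, {"tx":-0.105, "aperture":0.06}, {"tx":-0.135, "aperture":0.06}, {"tx":-0.15, "aperture":0.06}]'; python3 drive.py '[{"tx":-0.008, "aperture":0.06}, {"tx":-0.008, "aperture":0.06}, {"tx":-0.008, "aperture":0.06}, {"tx":-0.008, "aperture":0.06}]'; python3 to.py .6714 -.2254 .345
```

```text
time: 15.55
ee_pos: [0.6605, -0.2239, 0.3698]
tcp_rot: [180.0, -0.2, 172.7]
wrist_force: [1.2, -1.1, 0.7]
opening: 0.0605
grasp_force: 0.0
time: 15.88
ee_pos: [0.6639, -0.2243, 0.3721]
tcp_rot: [-179.9, 0.3, 172.7]
wrist_force: [-0.0, 0.3, 0.7]
opening: 0.06
grasp_force: 0.0
t 15.88 tool delta [-0.0074 -0.0001  0.0271] turn 0.01 dist 0.028 wf [-0.   0.3  0.7] q [-19.  40.  71. 120.  -0. -11.]
```

```bash
python3 drive.py '[{"tx":-0.006, "tz":0.01, "aperture":0.058}, {"tx":-0.007, "tz":0.02, "aperture":0.058}, {"tx":-0.007, "tz":0.025, "aperture":0.058}, {"tx":-0.007, "tz":0.025, "aperture":0.058}, {"tx":-0.007, "tz":0.025, "aperture":0.058}]'; python3 to.py .6714 -.2254 .345;python3 - <<'E'
from h import *
s=bot.camera("scene");t=bot.camera("top")
cv2.imwrite("pics/v6.png",np.hstack([cv2.resize(s[150:270,360:460],(400,480),interpolation=2),cv2.resize(t[80:180,390:490],(400,480),interpolation=2)]))
E
```

```text
time: 16.3
ee_pos: [0.6702, -0.2251, 0.3489]
tcp_rot: [-179.9, 0.4, 172.7]
wrist_force: [0.1, -0.1, 1.3]
opening: 0.0582
grasp_force: 0.0
t 16.3 tool delta [-0.0012 -0.0001  0.0039] turn -0.0 dist 0.004 wf [ 0.1 -0.1  1.3] q [-19.  37.  63. 115.  -0. -11.]
```

View pics/v6.png

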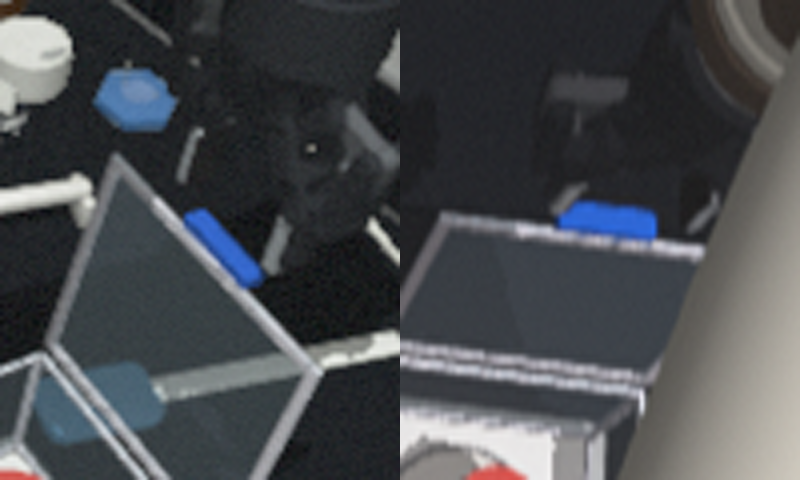

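Both pads straddle the lip in both views. In the crop their tips are at scene (183,180) and (270,272) and top (558,210) and (692,228). Triangulating the tips gives their height.

```bash
python3 - <<'E'
from h import *
S=lambda x,y:(360+x/4,150+y/4); T=lambda x,y:(390+(x-400)/4,80+y/4.8)
print(tri(S(183,180),T(558,210)),tri(S(270,272),T(692,228)))
E
python3 drive.py '[{"tz":0.002, "aperture":0.058}, {"tz":0.004, "aperture":0.058}, {"tz":0.006, "aperture":0.058}, {"tz":0.006, "aperture":0.058}, {"tz":0.006, "aperture":0.058}]'; python3 to.py .6714 -.2254 .335
```

```text
(array([ 0.66464601, -0.19275094,  0.33354124]), np.float64(0.00044083755676925675)) (array([ 0.6564876 , -0.25977652,  0.33175137]), np.float64(0.0001327467271247296))
time: 16.82
ee_pos: [0.671, -0.2252, 0.3401]
tcp_rot: [-180.0, 0.2, 172.7]
wrist_force: [-1.0, 0.2, -0.1]
opening: 0.0579
grasp_force: 0.0
t 16.82 tool delta [-0.0004 -0.0002  0.0051] turn 0.01 dist 0.005 wf [-1.   0.2 -0.1] q [-19.  36.  60. 114.  -0. -11.]
```

```bash
python3 drive.py '[{"tz":0.003, "aperture":0.058}, {"tz":0.006, "aperture":0.058}, {"tz":0.009, "aperture":0.058}, {"tz":0.011, "aperture":0.058}, {"tz":0.011, "aperture":0.058}]'; for i in 1; do python3 drive.py '[{"tz":0.001, "aperture":0.058}, {"tz":0.002, "aperture":0.058}, {"tz":0.002, "aperture":0.058}, {"tz":0.002, "aperture":0.058}]'|egrep 'pos|wrist'; done; python3 drive.py '[{"tz":0.001, "aperture":0.058}, {"tz":0.002, "aperture":0.058}, {"tz":0.002, "aperture":0.058}, {"tz":0.002, "aperture":0.058}]'|egrep 'pos|wrist'
```

```text
time: 17.23
ee_pos: [0.671, -0.2252, 0.3287]
tcp_rot: [-180.0, 0.1, 172.7]
wrist_force: [0.3, 0.3, -0.4]
opening: 0.058
grasp_force: 0.0
ee_pos: [0.6711, -0.2252, 0.3274]
wrist_force: [-0.3, -0.1, 0.2]
ee_pos: [0.6711, -0.2252, 0.3256]
wrist_force: [1.0, 0.2, 1.3]
```

```bash
python3 drive.py '[{"tz":0.001, "aperture":0.058}, {"tz":0.002, "aperture":0.058}, {"tz":0.002, "aperture":0.058}, {"tz":0.002, "aperture":0.058}]'|egrep 'pos|wrist'; python3 drive.py '[{"tz":0.001, "aperture":0.058}, {"tz":0.0015, "aperture":0.058}, {"tz":0.0015, "aperture":0.058}, {"tz":0.0015, "aperture":0.058}]'|egrep 'pos|wrist'
```

```text
ee_pos: [0.6713, -0.2252, 0.3252]
wrist_force: [1.5, -0.4, 9.8]
ee_pos: [0.6714, -0.2253, 0.3248]
wrist_force: [2.1, -0.6, 15.3]
```

The tips touched the plate edge at TCP z 0.3255. Back off 4.5 mm and close lightly on the bar's ends.

```bash
python3 drive.py '[{"tz":-0.004, "aperture":0.058}, {"tz":-0.008, "aperture":0.058}, {"tz":-0.008, "aperture":0.058}]'|egrep 'pos|wrist'; python3 drive.py '[{"aperture":0.054}, {"aperture":0.05}, {"aperture":0.044}, {"aperture":0.044}, {"aperture":0.044}]' 20; python3 to.py .6714 -.2254 .33
python3 - <<'E'
from h import *
s=bot.camera("scene");t=bot.camera("top")
cv2.imwrite("pics/v7.png",np.hstack([cv2.resize(s[150:270,360:460],(400,480),interpolation=2),cv2.resize(t[80:180,390:490],(400,480),interpolation=2)]))
E
```

```text
ee_pos: [0.6711, -0.2252, 0.3304]
wrist_force: [-0.0, 0.2, -0.7]
time: 19.23
ee_pos: [0.6712, -0.2245, 0.3297]
tcp_rot: [180.0, 0.2, 172.7]
wrist_force: [1.8, 5.3, 1.8]
opening: 0.049
grasp_force: 20.8
t 19.23 tool delta [-0.0003 -0.0008 -0.0003] turn 0.04 dist 0.001 wf [1.8 5.3 1.8] q [-19.  35.  57. 112.   0. -11.]
```

View pics/v7.png

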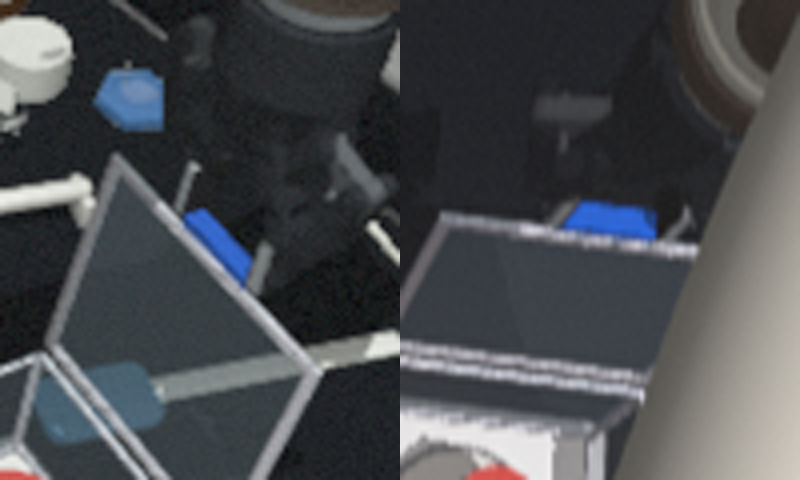

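The lip is pinched between the pads: opening 49 mm, grip 21 N. The next script works out the arc about the hinge as tool shifts.

Run:
```python
import numpy as np
def L(th): return np.array([111,153.])+157*np.array([-np.cos(th),np.sin(th)])+4*np.array([np.sin(th),np.cos(th)])
K=np.linspace(1.69,.0,41)
for i in range(0,40,5):
    print(round(K[i],2),"->",round(K[i+5],2),[(-(L(K[j])-L(K[i]))*[1,1]).round(1).tolist() for j in range(i+1,i+6)])
```

```text
1.69 -> 1.48 [[6.6, -0.8], [13.2, -1.4], [19.8, -1.6], [26.5, -1.6], [33.1, -1.3]]
1.48 -> 1.27 [[6.6, 0.6], [13.2, 1.4], [19.7, 2.6], [26.2, 4.0], [32.6, 5.7]]
1.27 -> 1.06 [[6.3, 2.0], [12.6, 4.2], [18.7, 6.7], [24.8, 9.4], [30.7, 12.4]]
1.06 -> 0.84 [[5.8, 3.2], [11.4, 6.7], [16.9, 10.4], [22.3, 14.4], [27.4, 18.6]]
0.84 -> 0.63 [[5.0, 4.4], [9.8, 9.0], [14.4, 13.8], [18.8, 18.7], [22.9, 23.9]]
0.63 -> 0.42 [[4.0, 5.3], [7.7, 10.8], [11.2, 16.5], [14.4, 22.3], [17.4, 28.2]]
0.42 -> 0.21 [[2.7, 6.0], [5.2, 12.2], [7.5, 18.4], [9.4, 24.8], [11.1, 31.2]]
0.21 -> 0.0 [[1.4, 6.5], [2.6, 13.0], [3.4, 19.6], [4.0, 26.2], [4.3, 32.8]]
```

```bash
python3 drive.py '[{"tx":0.0066, "tz":-0.0008, "aperture":0.044}, {"tx":0.0132, "tz":-0.0014, "aperture":0.044}, {"tx":0.0198, "tz":-0.0016, "aperture":0.044}, {"tx":0.0265, "tz":-0.0016, "aperture":0.044}, {"tx":0.0331, "tz":-0.0013, "aperture":0.044}]'; python3 drive.py '[{"tx":0.0066, "tz":0.0006, "aperture":0.044}, {"tx":0.0132, "tz":0.0014, "aperture":0.044}, {"tx":0.0197, "tz":0.0026, "aperture":0.044}, {"tx":0.0262, "tz":0.004, "aperture":0.044}, {"tx":0.0326, "tz":0.0057, "aperture":0.044}]'
```

```text
time: 19.75
ee_pos: [0.6381, -0.2203, 0.3305]
tcp_rot: [180.0, 0.1, 172.7]
wrist_force: [1.4, 4.6, -1.3]
opening: 0.0491
grasp_force: 20.9
time: 20.17
ee_pos: [0.6057, -0.216, 0.3248]
tcp_rot: [180.0, 0.2, 172.7]
wrist_force: [1.8, 5.6, 0.5]
opening: 0.0486
grasp_force: 21.0
```

```bash
cat > lip.py <<'E'
from h import *
def L(th): 
    p=np.array([76,153.])+157*np.array([-np.cos(th),np.sin(th)])+4*np.array([np.sin(th),np.cos(th)]); a=np.radians(-7.3)
    return np.array([.5737+p[0]/1e3*np.cos(a),-.2129+p[0]/1e3*np.sin(a),p[1]/1e3])
s=bot.camera("scene");t=bot.camera("top"); import sys
th=float(sys.argv[1]); ps,pt=proj("scene",L(th)),proj("top",L(th)); print("expected",ps.round(),pt.round())
for n,im,p in(("scene",s,ps),("top",t,pt)):
    x,y=p.astype(int); print(n,blobs(im,"blue",(max(0,x-40),max(0,y-40),x+40,y+40),8))
E
python3 lip.py 1.27; python3 drive.py '[{"tx":0.0063, "tz":0.002, "aperture":0.044}, {"tx":0.0126, "tz":0.0042, "aperture":0.044}, {"tx":0.0187, "tz":0.0067, "aperture":0.044}, {"tx":0.0248, "tz":0.0094, "aperture":0.044}, {"tx":0.0307, "tz":0.0124, "aperture":0.044}]'; python3 lip.py 1.06
```

```text
expected [390. 224.] [439. 156.]
scene [([388.2, 221.6], [380, 213, 16, 20], 137)]
top [([441.1, 157.0], [429, 154, 23, 8], 134)]
time: 20.68
ee_pos: [0.5752, -0.2121, 0.3126]
tcp_rot: [179.9, 0.2, 172.8]
wrist_force: [-0.3, 6.7, 3.4]
opening: 0.0493
grasp_force: 23.4
expected [377. 233.] [436. 172.]
scene [([374.2, 230.3], [366, 222, 16, 19], 138), ([392.8, 246.6], [386, 241, 13, 13], 56)]
top [([439.2, 173.5], [428, 170, 21, 8], 105)]
```

The lip is following the arc, within about 3 px of the prediction. Continue.

```bash
python3 drive.py '[{"tx":0.0058, "tz":0.0032, "aperture":0.044}, {"tx":0.0114, "tz":0.0067, "aperture":0.044}, {"tx":0.0169, "tz":0.0104, "aperture":0.044}, {"tx":0.0223, "tz":0.0144, "aperture":0.044}, {"tx":0.0274, "tz":0.0186, "aperture":0.044}]'; python3 drive.py '[{"tx":0.005, "tz":0.0044, "aperture":0.044}, {"tx":0.0098, "tz":0.009, "aperture":0.044}, {"tx":0.0144, "tz":0.0138, "aperture":0.044}, {"tx":0.0188, "tz":0.0187, "aperture":0.044}, {"tx":0.0229, "tz":0.0239, "aperture":0.044}]'; python3 lip.py .63
```

```text
time: 21.2
ee_pos: [0.5478, -0.2085, 0.2941]
tcp_rot: [179.9, 0.2, 172.8]
wrist_force: [-2.4, 8.2, 3.6]
opening: 0.0483
grasp_force: 23.6
time: 21.62
ee_pos: [0.5249, -0.2055, 0.27]
tcp_rot: [179.9, 0.1, 172.7]
wrist_force: [-2.5, 8.5, 3.3]
opening: 0.0486
grasp_force: 23.4
expected [352. 256.] [428. 200.]
scene [([349.7, 252.2], [343, 244, 14, 19], 132), ([388.1, 247.9], [385, 243, 6, 11], 34)]
top [([430.0, 202.0], [421, 201, 16, 3], 27)]
```

```bash
python3 drive.py '[{"tx":0.004, "ty":0.0003, "tz":0.0053, "aperture":0.044}, {"tx":0.0077, "ty":0.0006, "tz":0.0108, "aperture":0.044}, {"tx":0.0112, "ty":0.001, "tz":0.0165, "aperture":0.044}, {"tx":0.0144, "ty":0.001, "tz":0.0223, "aperture":0.044}, {"tx":0.0174, "ty":0.001, "tz":0.0282, "aperture":0.044}]'; python3 drive.py '[{"tx":0.0027, "tz":0.006, "aperture":0.044}, {"tx":0.0052, "tz":0.0122, "aperture":0.044}, {"tx":0.0075, "tz":0.0184, "aperture":0.044}, {"tx":0.0094, "tz":0.0248, "aperture":0.044}, {"tx":0.0111, "tz":0.0312, "aperture":0.044}]'; python3 lip.py .21
```

```text
time: 22.13
ee_pos: [0.5078, -0.2031, 0.2414]
tcp_rot: [-180.0, 0.1, 172.7]
wrist_force: [-3.5, 5.0, 2.0]
opening: 0.0487
grasp_force: 23.2
time: 22.55
ee_pos: [0.4968, -0.2017, 0.2098]
tcp_rot: [-180.0, 0.1, 172.7]
wrist_force: [-2.9, 5.1, 1.6]
opening: 0.0489
grasp_force: 23.0
expected [337. 277.] [418. 217.]
scene [([334.2, 273.5], [328, 266, 13, 18], 103)]
top []
```

```bash
python3 drive.py '[{"tx":0.0014, "tz":0.006, "aperture":0.044}, {"tx":0.0026, "tz":0.012, "aperture":0.044}, {"tx":0.0034, "tz":0.018, "aperture":0.044}, {"tx":0.004, "tz":0.023, "aperture":0.044}, {"tx":0.004, "tz":0.026, "aperture":0.044}]'; python3 drive.py '[{"tx":0.0001, "tz":0.001, "aperture":0.044}, {"tx":0.0002, "tz":0.002, "aperture":0.044}, {"tx":0.0003, "tz":0.003, "aperture":0.044}, {"tx":0.0003, "tz":0.003, "aperture":0.044}, {"tx":0.0003, "tz":0.003, "aperture":0.044}]'; python3 lip.py 0
```

```text
time: 23.07
ee_pos: [0.4931, -0.2013, 0.1839]
tcp_rot: [180.0, 0.1, 172.7]
wrist_force: [-2.9, 5.0, -0.3]
opening: 0.0489
grasp_force: 22.8
time: 23.48
ee_pos: [0.493, -0.2013, 0.1813]
tcp_rot: [-180.0, 0.1, 172.7]
wrist_force: [-2.9, 4.3, 0.5]
opening: 0.0489
grasp_force: 22.8
expected [333. 287.] [414. 221.]
scene [([331.2, 282.3], [326, 274, 12, 18], 82)]
top []
```

```bash
python3 drive.py '[{"tz":0.001, "aperture":0.044}, {"tz":0.0015, "aperture":0.044}, {"tz":0.0015, "aperture":0.044}, {"tz":0.0015, "aperture":0.044}]'|egrep 'pos|wrist'; python3 drive.py '[{"tz":0.001, "aperture":0.044}, {"tz":0.0015, "aperture":0.044}, {"tz":0.0015, "aperture":0.044}, {"tz":0.0015, "aperture":0.044}]'|egrep 'pos|wrist';python3 drive.py '[{"tz":0.001, "aperture":0.044}, {"tz":0.001, "aperture":0.044}, {"tz":0.001, "aperture":0.044}, {"tz":0.001, "aperture":0.044}]'|egrep 'pos|wrist'
```

```text
ee_pos: [0.4929, -0.2013, 0.1798]
wrist_force: [-3.8, 5.5, 1.1]
ee_pos: [0.4929, -0.2012, 0.1783]
wrist_force: [-4.3, 4.7, -0.0]
ee_pos: [0.493, -0.2012, 0.178]
wrist_force: [-6.0, 4.5, 4.1]
```

Height matches the shut value (0.178) and the force is rising. One more mm to confirm the seat, then release.

```bash
python3 drive.py '[{"tz":0.001, "aperture":0.044}, {"tz":0.001, "aperture":0.044}, {"tz":0.001, "aperture":0.044}]'|egrep 'pos|wrist'; python3 drive.py '[{"tz":-0.0005, "aperture":0.05}, {"tz":-0.001, "aperture":0.056}, {"tz":-0.001, "aperture":0.06}, {"tz":-0.001, "aperture":0.06}, {"tz":-0.001, "aperture":0.06}]'|egrep 'pos|wrist|open'; python3 lip.py 0
```

```text
ee_pos: [0.4931, -0.2013, 0.1778]
wrist_force: [-7.5, 6.1, 9.5]
ee_pos: [0.4937, -0.2019, 0.1776]
wrist_force: [1.3, 0.2, 0.3]
opening: 0.0598
expected [333. 287.] [414. 221.]
scene [([332.1, 284.8], [326, 276, 13, 19], 93)]
top []
```

```bash
python3 drive.py '[{"tz":-0.01, "aperture":0.06}, {"tz":-0.03, "aperture":0.06}, {"tz":-0.06, "aperture":0.06}, {"tz":-0.09, "aperture":0.06}, {"tz":-0.12, "aperture":0.06}]'|egrep 'pos|wrist'; python3 drive.py '[{"tx":0.02, "ty":0.035, "aperture":0.06}, {"tx":0.04, "ty":0.07, "aperture":0.06}, {"tx":0.06, "ty":0.1, "aperture":0.06}, {"tx":0.08, "ty":0.13, "aperture":0.06}, {"tx":0.08, "ty":0.16, "aperture":0.06}]'|egrep 'time|pos|wrist';python3 drive.py '[{"ty":0.035, "aperture":0.06}, {"ty":0.07, "aperture":0.06}, {"ty":0.1, "aperture":0.06}, {"ty":0.13, "aperture":0.06}, {"ty":0.13, "aperture":0.06}]'|egrep 'time|pos|wrist'; python3 lip.py 0
python3 - <<'E'
from h import *
s=cv2.imread("pics/scene0.png")
S=bot.camera("scene");t=bot.camera("top")
print("tri lip",[tri(a[0],b[0]) for a in blobs(S,"blue",(315,265,350,305)) for b in blobs(t,"blue",(390,205,440,235))])
b=blobs(S,"red",(330,250,390,310),60);c=blobs(t,"red",(380,160,440,215),60); print("red jar",b,c,[tri(i[0],j[0]) for i in b for j in c])
print("blue jar",blobs(S,"blue",(215,205,265,260)),blobs(t,"blue",(240,200,320,280)))
E
```

```text
ee_pos: [0.4929, -0.2014, 0.2996]
wrist_force: [0.3, -0.2, 0.7]
time: 26.18
ee_pos: [0.4317, -0.0313, 0.2991]
wrist_force: [-0.3, -1.2, -0.8]
time: 26.6
ee_pos: [0.4509, 0.1002, 0.2975]
wrist_force: [0.8, -0.5, -0.0]
expected [333. 287.] [414. 221.]
scene [([332.9, 285.9], [326, 276, 15, 21], 104)]
top [([413.9, 220.3], [403, 218, 23, 6], 75)]
tri lip [(array([ 0.49327177, -0.20144702,  0.15916984]), np.float64(0.0014226678332070477))]
red jar [] [] []
blue jar [([240.4, 228.3], [231, 220, 20, 18], 236)] []
```

The lip is at the shut position in both views (z 0.159) and the blue jar still stands. I'll check the red jar through the smoke lid, then hand in.

Run:
```python
from h import *
P=[]
for n,(x0,y0,x1,y1) in(("scene",(335,250,390,310)),("top",(385,165,435,212))):
    h=cv2.cvtColor(bot.camera(n)[y0:y1,x0:x1],cv2.COLOR_BGR2HSV); m=(cv2.inRange(h,(0,60,30),(10,255,255))|cv2.inRange(h,(168,60,30),(180,255,255)))
    k,l,s,c=cv2.connectedComponentsWithStats(m); i=1+np.argmax(s[1:,4]); P.append(c[i]+[x0,y0]); print(n,P[-1].round(1),s[i,4])
print(tri(*P))
```

```text
scene [363.  271.5] 33
top [414.  188.4] 406
(array([ 0.57026122, -0.20806118,  0.1585633 ]), np.float64(0.002952382404388998))
```

Run:
```python
from h import *
print(plane("top",(414,188.4),.136), proj("scene",np.array([.5737,-.2129,.133])))
print(bot.job_done())
```

```text
[ 0.57330756 -0.21429497  0.136     ] [363.23603004 279.01686583]
the job is handed in; nothing more can be done
None
```

The job is handed in at about 27 s: the blue jar stands on the bench, the red jar stands upright within about 2 mm of the pan's centre, the draft lid was lowered by grip until fully shut, and the two white jars were not touched.

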